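# Lay the drawdown guide against the plate edge

## Robot

A 7-joint arm with a two-finger parallel gripper is mounted at the origin on the work surface; the furniture and walls round the work are solid. World frame = base frame: x ahead of the robot, y to its left, z up, the work surface at z = 0. Lengths are in m, angles in rad, forces in N, time in s.
With the tool pointing down it reaches from about 0.425 to 0.925 m from the base axis. Payload 6.8 kg.
Tool frame: the origin (TCP) lies at the very end of the fingers, on their centre line; the grasp point (between the pads) lies 19 mm behind it; z points along the fingers, y is the line along which they close (so a half turn about z gives the same grasp; the last joint's range is limited). The gripper opens to 85 mm and grips with 20 to 120 N. Pads are 22 mm wide; open, the fingers measure 114 mm over their backs; the gripper's body (76 mm by 85 mm) begins 54 mm behind the grasp point. The pads swing forward as they close: fully open they stand 13 mm farther back than shut.
Start: joints at [-0.108, 0.477, 0.022, 1.555, -0.011, 1.109, -0.083], TCP at [0.675, 0, 0.192] pointing down, gripper open.
Joint ranges: [-2.96, 2.96], [-0.34, 2.1], [-1.41, 1.46], [0.24, 2.44], [-1.37, 4.51], [0.17, 1.92], [-2.96, 2.96]. Speed limits (rad/s): [2.39, 2.39, 3.14, 3.14, 3.14, 3.14, 3.14].

## Interface

Orientations are given as a unit quaternion [w, x, y, z].
In Python, from station import bot gives the robot as it stands.
- The arm moves only by the tool jog_arm, never from a script. Its argument "motion" is a list of rows, each a list of 7 numbers: the turn, a rotation vector about the tool's x, y, z in rad, then the shift along the tool's x, y, z in mm, then the finger opening in mm, from 0 to 85.4. A call has 1 to 10 rows; each row is the pose to reach, as a shift and turn from the pose commanded when the call began, along the tool's axes at that moment; what a row does not reach only later rows make up. A row lasts 1/8 s, in which the tool goes at most 62.5 mm and 10.7 degrees, less where a joint would pass 70% of its speed; a pose out of reach is approached as far as the arm can. A call with a gripper value outside its range is refused whole. The fingers move at their own pace and stop on an object; "grip_force" is the grip in N (left out, the last holds). Time passes only in rows, so rows that repeat a pose let the fingers close. It gives the time, the measured TCP pose, the force, the opening and the grip force at its end, in the units of the state.
- bot.get_obs(): the state, without advancing time (a new reading comes with each control period).
- bot.read_camera(name): name is "scene" or "side" or "wrist"; returns a dict with "pixels" (480x640x3 uint8, red, green, blue), "camera_matrix" (3x3 intrinsics, pixels), "T" (4x4, takes a point from camera to world coordinates); the wrist camera has in their place "tool_from_camera" (4x4, takes a point from camera to tool coordinates, whose origin is the TCP and whose axes are the flange's). Camera axes: x right, y down, z forward; pixel columns grow to the right and rows downward; lengths in m; the calibration is good to about 2 mm. A picture is of the moment at which its call begins: read the wrist's pose just before it. There is no depth.
- bot.hand_in(): hands the job in; it is judged then, once.
Trained networks look in a picture, given as the dict that the camera call returned (one of the last four; its "shot" number tells which), for a name from the list of things; names that differ only in an ending like _2 or _b are one class to them, and where a whole thing is asked for, a point or a joint stands for the part that bears it (a point fixed in the world has none). Each returns a list of dicts, best first, with "score" (0 to 1); they miss things now and then, are a little off and sometimes report something else, mostly with a low value. They report only what shows in the picture. A call takes as long as a camera call. They do not tell look-alikes from the thing itself.
- bot.spot_in(thing, picture): "xy" ([column, row] in pixels, amid what is visible of it).
- bot.tip_of(thing, picture): "xy" ([column, row] in pixels: a listed point, or the origin of a listed thing).
The state is a dict: "t": time; "q": joint angles; "joint_vel": joint speeds; "joint_torque": joint torques, N m; "eef_pos": TCP position; "tool_rot": TCP orientation; "contact_force": force on the tool from outside, world axes, zero at the start; "torque": the same for the moment, N m; "gripper_width": opening from 0.0 (shut) to 1.0 (fully open); "grasp_force": force on a finger pad.
Only numpy, scipy, OpenCV 4.12 (cv2) and the standard library are available. Lean on these libraries where they do the work, as an engineer would, in place of code of your own. Each camera call takes 0.05 s, during which the arm holds its last target. There are 200 camera calls.

## Task

Set up the drawdown plate for coating: take the aluminium straightedge with the blue grip and lay it flat on the worktop, its graduated edge flush along the orange-striped long edge of the dark plate, about midway along it. Leave the straightedge with the yellow grip where it is.

Things in the scene. Friction and masses are not known exactly. Their poses are not given: they have to be found in the camera images.
- guide_blue: Loose aluminium bar 200x50x8 mm, 0.3 kg, black ticks along its working edge; blue upright grip rib on top, 80 long, 14 wide, from 8 to 50 mm above the underside. Origin: centre of underside; x along the length, roughly away from the robot; z up. Working edge: face y = -25 mm. Rib: centre line y = +7, x -40..40; grip it across, along y. Starts flat, left or right of the plate.
- guide_blue_edge (a point): Midpoint of the ticked working edge of the blue-gripped straightedge, at underside level: (0, -25, 0) mm in its body frame, same axes.
- plate_edge (a point): Midpoint of the orange-striped long edge of the dark plate (220x110x10 mm, fixed), at worktop level. x along the 220 mm edge, roughly away from the robot; y level, out of the plate (it fills y -110..0); z up. Low clamp at its far end, top 26 mm high, outside the middle 160 mm. With the straightedge flush, its working edge midpoint is here and its axes agree with these.
- guide_yellow: A straightedge of the same shape, size and axes but with a yellow grip rib, loose, flat on the worktop on the other side of the plate. Not to be moved. Origin: centre of the underside.
Things that resemble listed ones, but are neither listed nor needed, are in the scene too. What is shaped like the guide_blue but purple is not meant.

How it is judged:
By the outcome, as a careful person would: the job done as asked, in the order asked, and still so for the second after the job is handed in, with the robot touching nothing.
It also fails if it takes over 32 s, if anything falls off the work surface, if the arm or the gripper's body presses on something with over 40 N, if the wrist force passes 120 N, or if a joint passes its speed limit or range.

## Working session

There is one attempt and no reset: what is moved stays moved. The work goes in short steps, Python scripts to look and compute and a tool call to move; the robot and the scene stay as the last step left them, time stands still between calls to the robot, and variables do not carry over. Pictures are saved under pics/ and viewed, at most 10 in all, crops included, and the job is handed in when it is done.

Besides the shell and the picture viewer there is one more tool, called after "Emit:" by a JSON object that holds its "method" and its "body", one argument or row to a line. jog_arm: Moves the arm, as the interface text tells. Its arguments: {"type":"object","properties":{"motion":{"type":"array"},"grip_force":{"type":"number"}},"required":["motion"]}

```bash
mkdir -p pics
cat > h.py <<'E'
import numpy as np,cv2
from station import bot
from scipy.spatial.transform import Rotation as R
def T_tool(o):
    T=np.eye(4);q=o['tool_rot'];T[:3,:3]=R.from_quat([q[1],q[2],q[3],q[0]]).as_matrix();T[:3,3]=o['eef_pos'];return T
def shot(n):
    o=bot.get_obs();p=bot.read_camera(n)
    if n=='wrist': p['T']=T_tool(o)@p['tool_from_camera']
    return p
def save(p,f): cv2.imwrite('pics/'+f,p['pixels'][:,:,::-1])
def w(p,uv,z):
    d=p['T'][:3,:3]@np.linalg.solve(p['camera_matrix'],[uv[0],uv[1],1.]);c=p['T'][:3,3]
    return c+d*(z-c[2])/d[2]
def px(p,X):
    c=p['T'][:3,:3].T@(np.array(X)-p['T'][:3,3]);v=p['camera_matrix']@c;return v[:2]/v[2]
E
python3 - <<'E'
from h import *
o=bot.get_obs();print(o['t'],o['eef_pos'],o['tool_rot'])
for n in ['scene','wrist']:
    p=shot(n);save(p,n+'0.png')
    for t in ['guide_blue','guide_blue_edge','plate_edge','guide_yellow']:
        try:
            for d in bot.tip_of(t,p)[:4]: print(n,t,d['score'],d['xy'],w(p,d['xy'],0).round(3))
        except Exception as e: print(t,e)
    print(p['T'].round(3).tolist())
E
```

```text
0.0 [ 6.74355140e-01 -8.85844931e-06  1.90667235e-01] [-5.80546319e-04  7.07099745e-01  7.07113271e-01 -6.60729308e-04]
scene guide_blue 0.95 [180.4, 281.8] [0.586 0.324 0.   ]
scene guide_blue 0.93 [326.1, 303.5] [0.31  0.156 0.   ]
scene guide_blue_edge 0.93 [327.3, 313.2] [0.292 0.173 0.   ]
scene guide_blue_edge 0.6 [191.6, 276.8] [0.579 0.298 0.   ]
scene plate_edge 0.6 [280.3, 229.6] [0.537 0.062 0.   ]
scene guide_yellow 0.84 [363.6, 158.4] [ 0.561 -0.282  0.   ]
[[-0.743, -0.476, 0.471, -0.212], [-0.669, 0.525, -0.525, 0.773], [0.003, -0.706, -0.709, 1.022], [0.0, 0.0, 0.0, 1.0]]
wrist plate_edge 0.83 [164.0, 138.4] [0.54 0.05 0.  ]
[[1.0, -0.0, -0.002, 0.674], [-0.001, -0.966, -0.259, 0.065], [-0.002, 0.259, -0.966, 0.374], [0.0, 0.0, 0.0, 1.0]]
```

View pics/scene0.png

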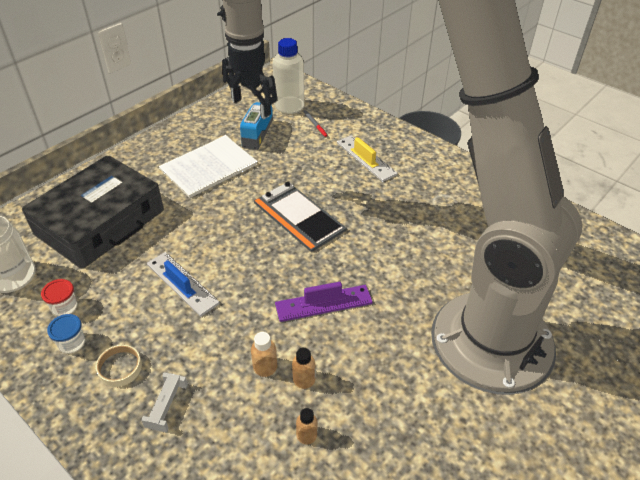

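View pics/wrist0.png

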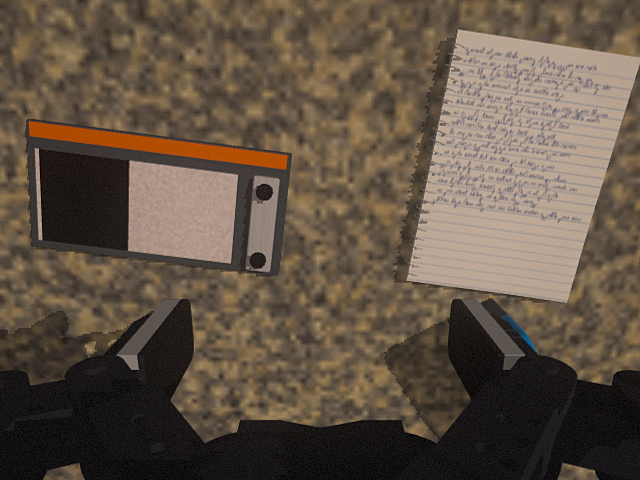

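Wrist view: orange edge's outer corners are at (28,121) and (291,153), with the clamp at the far (right) end. Scene candidates for the blue guide:
- blue rib at (180,282)
- purple at (325,302), a decoy
- yellow at (366,158), to be left alone

I choose (180,282) and check it with a crop.

Run:
```python
from h import *
p=shot('wrist')
hsv=cv2.cvtColor(p['pixels'],cv2.COLOR_RGB2HSV)
m=cv2.inRange(hsv,(5,190,120),(18,255,255));m[:, 330:]=0
n,l,s,c=cv2.connectedComponentsWithStats(m);k=1+s[1:,4].argmax()
pts=np.argwhere(l==k)[:,::-1].astype(np.float32)
print('orange',s[k],[w(p,q,.01).round(4).tolist() for q in cv2.boxPoints(cv2.minAreaRect(pts))])
for q in [(28,121),(291,153)]: print(w(p,q,.01).round(4))
p=shot('scene')
cv2.imwrite('pics/crop.png',cv2.resize(p['pixels'][245:325,135:235,::-1],None,fx=7,fy=7,interpolation=2))
hsv=cv2.cvtColor(p['pixels'],cv2.COLOR_RGB2HSV)
m=cv2.inRange(hsv,(105,150,60),(125,255,255))[245:325,135:235]
pts=np.argwhere(m)[:,::-1]+[135,245];print(pts.mean(0),w(p,pts.mean(0),.03))
v=cv2.fitLine(pts.astype(np.float32),cv2.DIST_L2,0,.01,.01).ravel();a=w(p,v[2:]-v[:2]*10,.03);b=w(p,v[2:]+v[:2]*10,.03);print(np.degrees(np.arctan2((a-b)[1],(a-b)[0])))
```

```text
orange [  28  121  259   49 3743] [[0.4293, 0.0533, 0.01], [0.4329, 0.0649, 0.01], [0.6459, 0.0372, 0.01], [0.6441, 0.025, 0.01]]
[0.4328 0.0649 0.01  ]
[0.6494 0.0388 0.01  ]
[177.94623656 278.8       ] [0.57258791 0.33538709 0.03      ]
-8.720042057155645
```

View pics/crop.png

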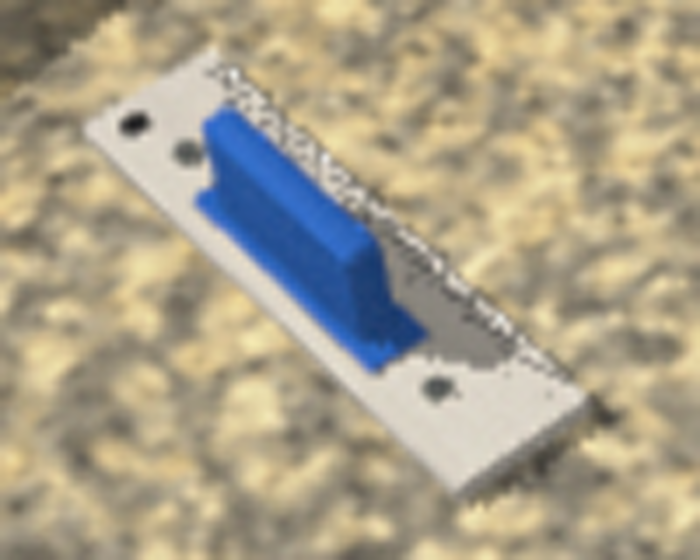

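The crop confirms it: bare aluminium bar with a blue rib, and the ticked edge faces the plate. I move above it with the gripper turned across the rib.

Emit:
{"method": "jog_arm", "body": {
  "motion": [
    [0,0,-0.18,50,-7,0,85],
    [0,0,-0.36,100,-14,0,85],
    [0,0,-0.54,150,-21,0,85],
    [0,0,-0.72,200,-28,0,85],
    [0,0,-0.9,250,-35,0,85],
    [0,0,-1.08,300,-42,0,85],
    [0,0,-1.25,325,-44,0,85],
    [0,0,-1.41,325,-44,0,85],
    [0,0,-1.41,325,-44,0,85]
  ]
}}

```text
t: 1.72
eef_pos: [0.6311, 0.325, 0.1914]
tool_rot: [-0.0, 0.081, 0.997, -0.0]
contact_force: [-0.4, 0.1, 0.2]
gripper_width: 0.995
grasp_force: 0.0
```

Run:
```python
from h import *
p=shot('wrist');save(p,'w1.png');o=bot.get_obs();print(o['eef_pos'],o['tool_rot'],o['q'])
for t in ['guide_blue','guide_blue_edge']:
    for d in bot.tip_of(t,p)[:3]: print(t,d['score'],d['xy'],w(p,d['xy'],0).round(4))
```

```text
[0.63126618 0.32442773 0.19143715] [-6.52650832e-05  8.22978651e-02  9.96607765e-01 -1.43840994e-04] [-0.34044848  0.55918425 -0.33837597  1.44112351  0.19224667  1.17415293
  0.70055128]
guide_blue 0.76 [309.8, 134.5] [0.5754 0.3244 0.    ]
guide_blue_edge 0.91 [276.7, 136.5] [0.5724 0.2962 0.    ]
```

View pics/w1.png

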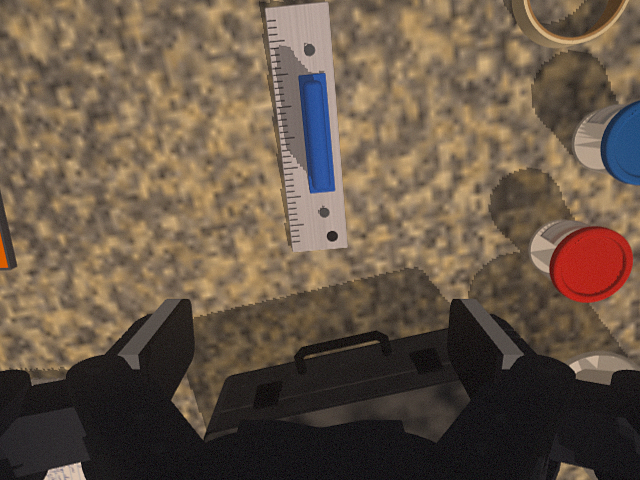

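Wrist view: bar corners are about (262,4), (328,2), (347,247) and (293,251), with the rib at (318,130). The black case at (300,390) is low and behind the bar.

Run:
```python
from h import *
p=shot('wrist');o=bot.get_obs();T=T_tool(o)
c=np.array([w(p,q,.008) for q in [(263,4),(328,2),(347,247),(293.5,251)]])
print(c.round(4),np.linalg.norm(c-np.roll(c,-1,0),axis=1))
for a,b in [(0,3),(1,2)]:
    d=c[b]-c[a];print('ang',np.degrees(np.arctan2(d[1],d[0])))
hsv=cv2.cvtColor(p['pixels'],cv2.COLOR_RGB2HSV)
m=cv2.inRange(hsv,(105,150,100),(125,255,255));m[:,:250]=0;m[:,400:]=0;m[280:]=0
pts=np.argwhere(m)[:,::-1].astype(np.float32);r=cv2.minAreaRect(pts)
b=[w(p,q,.05) for q in cv2.boxPoints(r)];print('rib',np.round(b,4))
v=cv2.fitLine(pts,cv2.DIST_HUBER,0,.01,.01).ravel();d=w(p,v[2:]+v[:2]*30,.05)-w(p,v[2:]-v[:2]*30,.05);print('ribang',np.degrees(np.arctan2(d[1],d[0])))
cen=c.mean(0);th=np.radians(-9);print(cen)
print('tool y angle',np.degrees(np.arctan2(T[1,1],T[0,1])), 'tool x',T[:3,0].round(3))
```

```text
[[0.4724 0.3049 0.008 ]
 [0.4793 0.3549 0.008 ]
 [0.6777 0.3399 0.008 ]
 [0.6735 0.292  0.008 ]] [0.05046849 0.19891589 0.0481017  0.20148491]
ang -3.6521380886231474
ang -4.2982583061685675
rib [[0.5321 0.3248 0.05  ]
 [0.5335 0.3432 0.05  ]
 [0.618  0.338  0.05  ]
 [0.6166 0.3183 0.05  ]]
ribang -4.900423416694448
[0.57569552 0.32292013 0.008     ]
tool y angle 80.60015673009468 tool x [-0.987  0.163 -0.   ]
```

Emit:
{"method": "jog_arm", "body": {
  "motion": [
    [0,0,-0.09,40,-3.5,20,60],
    [0,0,-0.09,55.5,-3.5,70,60],
    [0,0,-0.09,55.5,-3.5,120,60],
    [0,0,-0.09,55.5,-3.5,160,60],
    [0,0,-0.09,55.5,-3.5,177,60],
    [0,0,-0.09,55.5,-3.5,177,60],
    [0,0,-0.09,55.5,-3.5,177,5],
    [0,0,-0.09,55.5,-3.5,177,5],
    [0,0,-0.09,55.5,-3.5,177,5],
    [0,0,-0.09,55.5,-3.5,177,5]
  ],
  "grip_force": 70
}}

```text
t: 3.18
eef_pos: [0.5759, 0.3305, 0.0151]
tool_rot: [0.0, 0.035, 0.999, 0.0]
contact_force: [-1.0, 0.2, 0.4]
gripper_width: 0.063
grasp_force: 0.0
```

Width is 5 mm and force is 0, so the rib wasn't caught. I look before doing anything else.

Run:
```python
from h import *
o=bot.get_obs();print(o['eef_pos'],o['gripper_width'],o['grasp_force'])
p=shot('side');save(p,'s2.png');q=shot('wrist')
u=px(p,[.576,.33,.03]);print(u,p['T'][:3,3])
cv2.imwrite('pics/s2w.png',np.hstack([cv2.resize(p['pixels'],(400,300)),cv2.resize(q['pixels'],(400,300))])[:,:,::-1])
```

```text
[0.57594084 0.33052351 0.01511752] 0.06349035792234417 0.0
[292.71782844 145.10899019] [ 0.07455371 -0.74118524  0.6289481 ]
```

View pics/s2w.png

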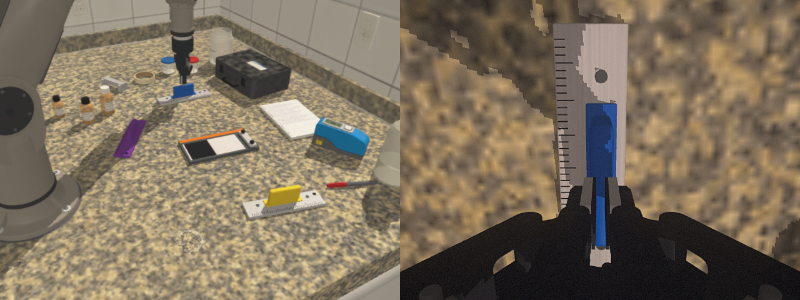

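Wrist part (right): the fingers straddle the blue rib at about (600,200). Its web is thinner than the 14 mm foot, so 5 mm of opening wasn't tight. I close fully.

Emit:
{"method": "jog_arm", "body": {
  "motion": [
    [0,0,0,0,0,0,0],
    [0,0,0,0,0,0,0]
  ],
  "grip_force": 70
}}

```text
t: 3.52
eef_pos: [0.5756, 0.3304, 0.0145]
tool_rot: [-0.0, 0.035, 0.999, -0.0]
contact_force: [0.2, -0.3, 0.2]
gripper_width: -0.003
grasp_force: 0.0
```

Run:
```python
from h import *
p=shot('side');q=shot('wrist')
a=cv2.resize(p['pixels'][85:185,240:360],(480,400),interpolation=cv2.INTER_CUBIC)
b=cv2.resize(q['pixels'][200:460,220:420],(308,400),interpolation=cv2.INTER_CUBIC)
cv2.imwrite('pics/s3.png',np.hstack([a,b])[:,:,::-1])
```

```text
(no output)
```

View pics/s3.png

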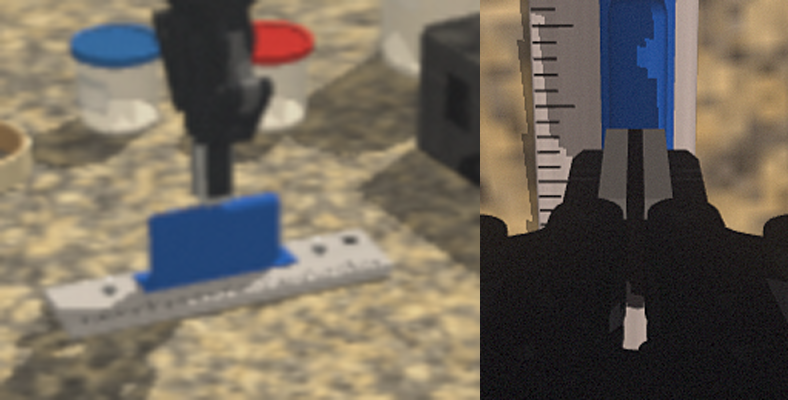

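The side view (left) shows the fingers ending at or behind the rib top. The wrist view shows them shut and centred over the rib, so the readings conflict. I raise 80 mm and compare the real fingertips with the projected TCP.

Emit:
{"method": "jog_arm", "body": {
  "motion": [
    [0,0,0,0,0,-40,0],
    [0,0,0,0,0,-80,0],
    [0,0,0,0,0,-80,0]
  ]
}}

```text
t: 4.0
eef_pos: [0.5779, 0.3322, 0.0985]
tool_rot: [0.003, 0.035, 0.999, 0.002]
contact_force: [-0.3, 0.2, 0.2]
gripper_width: 0.001
grasp_force: 0.0
```

Run:
```python
from h import *
o=bot.get_obs();T=T_tool(o);print(o['eef_pos'])
p=shot('side');s=shot('scene');q=shot('wrist')
print(q['camera_matrix'].round(1).tolist(),q['tool_from_camera'].round(4).tolist())
t=o['eef_pos'];out=[]
for im in (p,s,q):
    a=im['pixels'].copy()
    c=px(im,t).astype(int)
    x0,y0=c[0]-40,c[1]-60
    if im is q: x0,y0=220,250
    h=100 if im is not q else 200; x0=max(x0,0)
    big=cv2.resize(a[y0:y0+h,x0:x0+(80 if h==100 else 160)],(264,330),interpolation=cv2.INTER_CUBIC); k=264/(80 if h==100 else 160)
    for dz in (0,.02,.04):
        u=(px(im,t+[0,0,dz])-[x0,y0]+.5)*k; cv2.circle(big,tuple(int(i) for i in u),3,(255,0,0),1); print(dz,px(im,t+[0,0,dz]))
    out.append(big)
cv2.imwrite('pics/s4.png',np.hstack(out)[:,:,::-1])
```

```text
[0.57786919 0.33218909 0.09845944]
[[427.0, 0.0, 320.4], [0.0, 427.0, 235.2], [0.0, 0.0, 1.0]] [[-0.0005, -0.9661, -0.2581, 0.0659], [1.0, -0.0006, 0.0003, -0.0007], [-0.0004, -0.2581, 0.9661, -0.183], [0.0, 0.0, 0.0, 1.0]]
0 [292.62041149 117.06053533]
0.02 [292.49303036 108.70159102]
0.04 [292.36329161 100.18793712]
0 [172.31727595 254.83688785]
0.02 [170.71192829 248.13115011]
0.04 [169.06957687 241.27084308]
0 [326.26820552 278.73167141]
0.02 [326.95927151 296.52331554]
0.04 [327.82602147 318.83798135]
```

View pics/s4.png

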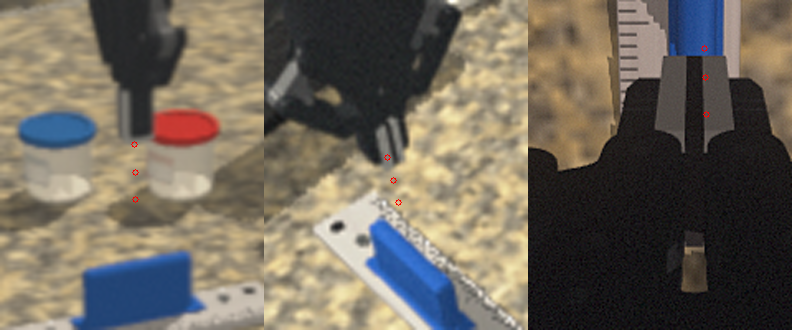

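Both fixed cameras put the real closed fingertips about 40 mm above the reported TCP (side: tip near row 98, TCP projects to row 117). The lack of contact at 15 mm agrees, so the fingers closed above the rib. I allow for that offset: reopen, go 114 mm down and watch the force.

Emit:
{"method": "jog_arm", "body": {
  "motion": [
    [0,0,0,0,0,20,60],
    [0,0,0,0,0,40,60],
    [0,0,0,0,0,60,60],
    [0,0,0,0,0,80,60],
    [0,0,0,0,0,100,60],
    [0,0,0,0,0,114,60],
    [0,0,0,0,0,114,60]
  ]
}}

```text
t: 5.03
eef_pos: [0.5749, 0.33, -0.0208]
tool_rot: [-0.001, 0.035, 0.999, -0.001]
contact_force: [-0.3, -0.2, 0.7]
gripper_width: 0.698
grasp_force: 0.0
```

Emit:
{"method": "jog_arm", "body": {
  "motion": [
    [0,0,0,0,0,0,0],
    [0,0,0,0,0,0,0],
    [0,0,0,0,0,0,0],
    [0,0,0,0,0,0,0],
    [0,0,0,0,0,0,0]
  ],
  "grip_force": 70
}}

```text
t: 5.65
eef_pos: [0.5763, 0.3309, -0.0184]
tool_rot: [0.001, 0.035, 0.999, 0.0]
contact_force: [-0.5, -0.6, 6.3]
gripper_width: 0.15
grasp_force: 69.2
```

Gripped: 12.8 mm opening, 69 N. Lift, carry to a 20 mm standoff from the orange edge, then look.

Emit:
{"method": "jog_arm", "body": {
  "motion": [
    [0,0,0,0,0,-15,0],
    [0,0,0,0,0,-40,0],
    [0,0,0.01,2,-40,-45,0],
    [0,0,0.02,5,-85,-45,0],
    [0,0,0.03,8,-130,-45,0],
    [0,0,0.047,11,-175,-45,0],
    [0,0,0.047,12.7,-210,-45,0],
    [0,0,0.047,12.7,-228,-45,0],
    [0,0,0.047,12.7,-228,-45,0],
    [0,0,0.047,12.7,-228,-45,0]
  ]
}}

```text
t: 6.9
eef_pos: [0.5472, 0.1062, 0.0259]
tool_rot: [0.0, 0.058, 0.998, 0.001]
contact_force: [-0.3, -0.4, -2.8]
gripper_width: 0.154
grasp_force: 68.7
```

Run:
```python
from h import *
o=bot.get_obs();print(o['eef_pos'],o['gripper_width'],o['grasp_force'])
q=shot('wrist');save(q,'w5.png');p=shot('side');save(p,'s5.png')
```

```text
[0.54719916 0.1061658  0.02588845] 0.15373272184181072 68.72118473052979
```

View pics/w5.png

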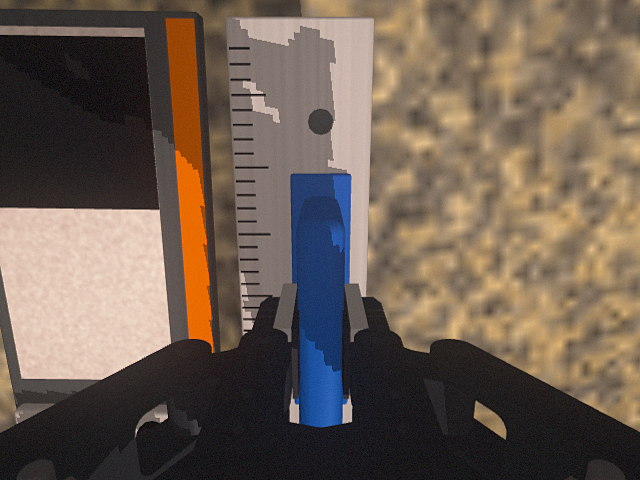

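The wrist view shows the held bar's ticked left edge from (228,18) to (243,325). The plate edge runs from (203,13) to about (214,300), nearly parallel.

Run:
```python
from h import *
q=shot('wrist');g=q['pixels']
o=bot.get_obs();T=T_tool(o);print(o['eef_pos'],'tool y',T[:2,1],np.degrees(np.arctan2(T[1,1],T[0,1])))
hsv=cv2.cvtColor(g,cv2.COLOR_RGB2HSV)
m=cv2.inRange(hsv,(5,190,90),(20,255,255))
rows=np.arange(25,330,5)
e=np.array([(np.nonzero(m[r])[0].max()+1,r) for r in rows if m[r].any()],float)
W=np.array([w(q,x,.01) for x in e]);
f=np.polyfit(W[:,0],W[:,1],1);print('orange ang',np.degrees(np.arctan(f[0])),'y at .541',np.polyval(f,.541),np.std(W[:,1]-np.polyval(f,W[:,0])))
# bar left edge: sub-gradient near line
L=[]
gray=cv2.cvtColor(g,cv2.COLOR_RGB2GRAY).astype(float)
for r in rows:
    c=228+(r-18)*15/307; print(end='')
    c0=int(c);seg=np.diff(cv2.GaussianBlur(g[r:r+1].astype(float),(3,1),0)[0,c0-7:c0+8,2]); L.append((c0-7+seg.argmax()+1,r))
L=np.array(L,float)
for z in (.050,.053):
    W=np.array([w(q,x,z) for x in L]);f2=np.polyfit(W[:,0],W[:,1],1)
    k=abs(W[:,1]-np.polyval(f2,W[:,0]))<.002;f2=np.polyfit(W[k,0],W[k,1],1)
    print('bar ang',np.degrees(np.arctan(f2[0])),'y at .541',np.polyval(f2,.541),k.sum(),'near corner',w(q,(228,18),z),w(q,(373,18),z))
print('plate near corner',w(q,(203,13),.01),w(q,(203,13),0))
```

```text
[0.54695541 0.10586453 0.02567205] tool y [0.11518445 0.99334364] 83.38573299093018
orange ang -7.4211105695735755 y at .541 0.05093944094264023 0.00015018070485657917
bar ang -6.517304609796787 y at .541 0.0739917292426717 61 near corner [0.44441528 0.08592484 0.05      ] [0.45006738 0.13469718 0.05      ]
bar ang -6.517304609796778 y at .541 0.07459717701421775 61 near corner [0.44511556 0.08643328 0.053     ] [0.45066082 0.13428364 0.053     ]
plate near corner [0.43196174 0.0689817  0.01      ] [0.42947061 0.06677534 0.        ]
```

Emit:
{"method": "jog_arm", "body": {
  "motion": [
    [0,0,0.01,0,-5,15,0],
    [0,0,0.01,0,-12,30,0],
    [0,0,0.01,0,-14,40,0],
    [0,0,0.01,0,-16,42,0],
    [0,0,0.01,0,-18,42,0],
    [0,0,0.01,0,-18,42,0]
  ]
}}

```text
t: 7.8
eef_pos: [0.5452, 0.086, -0.016]
tool_rot: [0.0, 0.064, 0.998, 0.0]
contact_force: [1.1, 0.0, -2.6]
gripper_width: 0.152
grasp_force: 68.7
```

Emit:
{"method": "jog_arm", "body": {
  "motion": [
    [0,0,0,0,-1,0,0],
    [0,0,0,0,-2,0,0],
    [0,0,0,0,-3,0,0],
    [0,0,0,0,-3,0,0]
  ]
}}

```text
t: 8.3
eef_pos: [0.545, 0.0848, -0.0159]
tool_rot: [0.001, 0.064, 0.998, 0.001]
contact_force: [0.1, 5.9, -0.5]
gripper_width: 0.152
grasp_force: 68.9
```

Contact with the plate edge at about 6 N. Now settle onto the worktop while keeping the light push.

Emit:
{"method": "jog_arm", "body": {
  "motion": [
    [0,0,0,0,0,1,0],
    [0,0,0,0,-0.5,2,0],
    [0,0,0,0,-1,2.5,0],
    [0,0,0,0,-1,2.5,0]
  ]
}}

```text
t: 8.8
eef_pos: [0.5453, 0.0848, -0.0181]
tool_rot: [0.001, 0.063, 0.998, 0.002]
contact_force: [0.1, 6.3, 1.0]
gripper_width: 0.149
grasp_force: 69.4
```

Emit:
{"method": "jog_arm", "body": {
  "motion": [
    [0,0,0,0,0,0,40],
    [0,0,0,0,0,0,50],
    [0,0,0,0,0,0,50],
    [0,0,0,0,0,0,50],
    [0,0,0,0,0,-15,50],
    [0,0,0,0,0,-50,50],
    [0,0,0,0,0,-100,50],
    [0,0,0,0,0,-150,50],
    [0,0,0,-40,0,-180,50],
    [0,0,0,-40,0,-180,50]
  ]
}}

```text
t: 10.05
eef_pos: [0.5881, 0.0766, 0.1653]
tool_rot: [0.004, 0.065, 0.998, 0.001]
contact_force: [-0.1, -0.0, -0.2]
gripper_width: 0.583
grasp_force: 0.0
```

Run:
```python
from h import *
o=bot.get_obs();print(o['t'],o['eef_pos'],o['contact_force'],o['gripper_width'])
q=shot('wrist');save(q,'w6.png')
s=shot('scene')
for t in ['guide_blue','guide_yellow']:
    for d in bot.tip_of(t,s)[:3]: print(t,d['score'],d['xy'],w(s,d['xy'],0).round(3))
```

```text
10.05 [0.58814671 0.07664673 0.1652798 ] [-0.06739404 -0.03591102 -0.20622236] 0.5834714874145508
guide_blue 0.96 [267.9, 231.6] [0.554 0.087 0.   ]
guide_blue 0.92 [321.8, 306.2] [0.312 0.167 0.   ]
guide_yellow 0.71 [365.5, 158.5] [ 0.557 -0.285  0.   ]
```

View pics/w6.png

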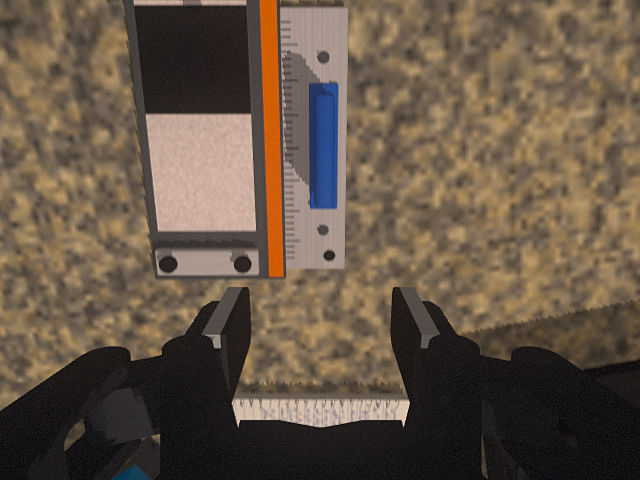

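The wrist view shows the bar against the orange edge. The end margins are about equal: near end of the plate at row 0 or so against bar row 8, far end 277 against 269. One numeric check of the yaw and gap follows.

Run:
```python
from h import *
q=shot('wrist');g=q['pixels'].astype(float)
hsv=cv2.cvtColor(q['pixels'],cv2.COLOR_RGB2HSV);m=cv2.inRange(hsv,(5,190,90),(20,255,255))
rows=np.arange(14,262,3)
def fit(P,z):
    W=np.array([w(q,x,z) for x in P]);k=np.ones(len(W),bool)
    for _ in range(4):
        f=np.polyfit(W[k,0],W[k,1],1);k=abs(W[:,1]-np.polyval(f,W[:,0]))<.001
    print(np.degrees(np.arctan(f[0])).round(2),k.sum(),[np.polyval(f,x).round(4) for x in (.45,.541,.63)])
fit([(np.nonzero(m[r,:320])[0].max()+1,r) for r in rows],.01)
sat=hsv[:,:,1].astype(float)
def edge(lo,hi,sgn): # saturation step
    s=cv2.GaussianBlur(sat,(5,5),0);return [(lo+np.argmax(sgn*np.diff(s[r,lo:hi]))+1,r) for r in rows]
fit(edge(335,360,1),.008)
for r in (20,60,130,200,255): print(r,q['pixels'][r,270:294].sum(1).tolist() if 0 else q['pixels'][r,272:292].mean(1).astype(int).tolist())
```

```text
-7.45 83 [np.float64(0.0632), np.float64(0.0513), np.float64(0.0397)]
-7.45 81 [np.float64(0.1152), np.float64(0.1033), np.float64(0.0917)]
20 [101, 105, 100, 102, 102, 103, 87, 66, 56, 90, 162, 164, 156, 159, 163, 164, 158, 156, 158, 158]
60 [100, 102, 107, 103, 100, 101, 108, 90, 61, 59, 116, 167, 163, 158, 160, 165, 165, 162, 155, 157]
130 [110, 105, 103, 101, 101, 110, 106, 105, 111, 64, 64, 83, 159, 162, 97, 106, 110, 102, 104, 99]
200 [103, 102, 105, 104, 104, 108, 108, 103, 109, 109, 87, 74, 66, 139, 154, 154, 157, 159, 159, 154]
255 [102, 108, 104, 101, 101, 101, 99, 107, 109, 102, 110, 87, 68, 61, 134, 158, 152, 154, 155, 153]
```

The edges are parallel (both -7.45°) and the bar is seated against the plate, as the contact force showed. The end margins match, so I hand in.

```bash
python3 -c "
from station import bot
print(bot.hand_in())"
```

```text
the job is handed in; nothing more can be done
None
```

The blue-gripped straightedge lies flat on the worktop with its graduated edge flush and parallel along the plate's orange edge, about midway; I left the yellow one alone, and the job is handed in at about 10 s (no verdict was returned).

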